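# Release the locked battery pack with the latch key

### The job

The battery pack is locked in its charging bay. Take the T-handled latch key from its stand, push its thin rod down through the narrow slot in the top of the bay, feel for the hidden spring tab somewhere along below the slot and press it gently until the pack pops out, never leaning on the bay with more than about 30 N, then stand the key fully home in its stand again and let go. Leave the tin, the tape roll and the cup where they are.

Things in the scene. Friction and masses are not known exactly. Their poses are not given: they have to be found in the camera images.
- bay: Charging bay, fixed to the table: black base 200 x 124 x 12 mm with a black battery pack (107 x 76 x 64 mm) lying in its front part and a grey tower (x 25 to 95 mm, 124 mm wide, top at z 100 mm) behind it. Origin: centre of the base's underside; x points from the pack to the tower, z up. The pack pops out along -x.
- slot (a point): Centre of the slot in the tower's flat top, level with that top, 100 mm above the table, 62 mm along the bay's x; axes as the bay's. Slot 10 mm wide (x), 50 mm long (y), through a 6 mm roof. Sloped steel lips along its long sides rise 6 mm above the roof and guide a tip inwards from up to 6 mm off; end bars, 6 mm high, stand at y = +-31 mm.
- shelf (a point): Point 30 mm straight below the slot's centre, level with the top of the hidden steel shelf under the whole slot; axes as the bay's. The shelf sits on stiff rubber (4 N per mm, all one piece). It has one gap, 11 mm long in y, centred anywhere from -18 to +18 mm along y (not measured), with the soft spring tab in it (0.3 N per mm), its top 2 mm below the shelf's.
- pack (a joint): How far the pack has come out, in m: 0 to 0.002 locked, 0.030 fully out. The tab moves straight down 12 mm to a hard stop; the push needed grows from about 3 N to 8 N; it frees the pack 7 to 9 mm down and springs back when let go. A 6 N spring then pushes the pack out within about a second; keep the tab down until it is out.
- key: Latch key, 120 g (varies): round steel rod of 6 mm diameter with a flat end, 78 mm long, then a round steel collar of 26 mm diameter (z 78 to 90 mm), then a black T-bar 60 mm long (x), 18 mm wide (y) and 32 mm high (z 90 to 122 mm), to be gripped across its width. Origin: the end of the rod; z points up along the rod to the T-bar. At the start it stands upright in its stand.
- key_tip (a point): The end of the key's rod: the same as the key's origin.
- stand: Key stand, fixed: plain aluminium block 60 x 60 mm, 85 mm high. Origin: centre of its underside, z up. With the key home, its collar rests on the block's top and the key's origin is 7 mm above the stand's.
- stand_hole (a point): Mouth of the stand's hole, the centre of the block's top, 85 mm above the table. The hole is round, 13 mm in diameter and 82 mm deep, with a 3 mm chamfer.
- tin: Bystander: small steel tin with a paper band, 86 mm diameter, 98 mm high, on the other side of the bay from the key stand. Origin: centre of its underside.
- tape_roll: Bystander: yellow tape roll lying flat beyond the bay, 100 mm diameter, 36 mm high. Origin: centre of its underside.
- cup: Bystander: white mixing cup beyond the bay, 80 mm diameter, 100 mm high. Origin: centre of its underside.
Not all that is in view belongs to the job. There is more than one size of the key; the job needs the largest.

How it is judged (in metres and radians):
On the way, in this order (a step that is already met when the one before it is completed fails the run):
1. the key has been lifted out of its stand (z of key_tip in the frame of stand_hole above 0.003 m), for 0.1 s.
2. the pack has popped out at least 20 mm while the key's rod is down in the slot (value of joint pack above 0.02 m and z of key_tip in the frame of slot below -0.02 m and horizontal distance between key_tip and slot below 0.03 m), for 0.1 s.
At the end, for the whole second after the job is handed in: The pack stands out of the bay by at least 20 mm, and the key stands upright (within 0.1 rad) and at rest in its stand, fully home (rod end within 7 mm of the hole's axis and its collar on the block, rod end no higher than 11 mm above the table) (value of joint pack above 0.02 m and horizontal distance between key_tip and stand_hole below 0.007 m and height (world z) of key_tip below 0.011 m and angle between key's own z axis and vertical below 0.1 rad and linear speed of key below 0.02 m/s); the robot touches nothing.
It fails at once if the key presses on the bay (roof, shelf or tab) with more than 30 N (contact force between key and bay above 30 N).
It fails at once if the robot presses on the bay with more than 30 N (contact force between any of the fingers, the arm and bay above 30 N).
It fails at once if the tin, the tape roll or the cup is shoved more than 30 mm (distance of any of tin, tape_roll, cup from where it was at the start of the episode above 0.03 m).
It also fails if it takes over 72 s, if anything falls off the work surface, if the arm or the gripper's body presses on something with over 40 N, if the wrist force passes 120 N, or if a joint passes its speed limit or range.

### The arm

A 6-joint arm with a two-finger parallel gripper is mounted at the origin on the work surface. World frame = base frame: x ahead of the robot, y to its left, z up, the work surface at z = 0. Lengths are in mm, angles in degrees, forces in N, time in s.
With the tool pointing down it reaches from about 300 to 775 mm from the base axis. Payload 14.6 kg.
Tool frame: the origin (TCP) lies on the centre line of the jaws, within the pads' length; the fingertips stand 8 mm ahead of it and the grasp point (between the pads) lies 11 mm behind it; z points along the fingers, y is the line along which they close (so a half turn about z gives the same grasp; the last joint's range is limited). The gripper opens to 85 mm and grips with 20 to 120 N. Pads are 22 mm wide; open, the fingers measure 114 mm over their backs; the gripper's body (76 mm by 85 mm) begins 54 mm behind the grasp point. The pads swing forward as they close: fully open they stand 13 mm farther back than shut.
Start: joints at [-75.149, 17.183, 87.147, -0, 75.671, -3.816], TCP at [176.03, -521.06, 239.281] pointing down, gripper open.
Joint ranges: [-173.82, 173.82], [-45.26, 126.66], [13.44, 144.39], [-59.66, 239.66], [0, 175.72], [-146.38, 146.38]. Speed limits (degrees/s): [127.2, 127.2, 147.25, 180, 180, 180].

### API

Orientations are given as [roll, pitch, yaw] about the fixed x, y, z axes, in that order (R = Rz(yaw) Ry(pitch) Rx(roll)).
In Python, from bench import monitor, eyes, r gives the robot as it stands.
- The arm moves only by the tool send_rows, never from a script. Its argument "commands" is a list of rows, each a list of 6 numbers: the shift along the world's x, y, z in mm, then the turn, a rotation vector about the world's x, y, z in rad. In form: [[x, y, z, ax, ay, az], ...]. A call has exactly 8 rows; each row shifts and turns the commanded pose from where the row before left it; what a row does not reach is not made up. A row lasts 1/10 s, in which the tool goes at most 50 mm and 8.59 degrees, less where a joint would pass 70% of its speed; a pose out of reach is approached as far as the arm can. A call with a gripper value outside its range is refused whole. "jaw" is the closure, from 0 (fully open) to 1 (shut), set as the call begins (left out, the last holds). The fingers move at their own pace and stop on an object; the grip force is fixed at half the most. Time passes only in rows, so rows that do not move let the fingers close, or fill a call up. It gives the time, the measured TCP pose, the force, the opening and the grip force at its end, in the units of the state.
- monitor.sense(): the state, without advancing time (a new reading comes with each control period).
- eyes.camera(name): name is "scene" or "top" or "wrist"; returns a dict with "image" (420x560x3 uint8, blue, green, red), "fov_y" (degrees; the focal length in pixels is half the picture's height over the tangent of half this angle, whatever the lens; pixels are square), "cx", "cy" (the principal point, pixels), "R" (3x3) and "t" (3): a world point X has camera coordinates R X + t; the wrist camera has in their place "mount" (4x4, takes a point from camera to tool coordinates, whose origin is the TCP and whose axes are the flange's). Camera axes: x right, y down, z forward; pixel columns grow to the right and rows downward; lengths in mm; the calibration is good to about 2 mm. A picture is of the moment at which its call begins: read the wrist's pose just before it. There is no depth.
- r.close_job(): hands the job in; it is judged then, once.
The state is a dict: "time": time; "joint_positions": joint angles; "joint_vel": joint speeds; "tau": joint torques, N m; "tcp_pos": TCP position; "orientation": TCP orientation; "wrist_force": force on the tool from outside, world axes, zero at the start; "wrist_torque": the same for the moment, N m; "opening": opening from 0.0 (shut) to 1.0 (fully open); "gripper_force": force on a finger pad.
Only numpy, scipy, OpenCV 4.12 (cv2) and the standard library are available. Lean on these libraries where they do the work, as an engineer would, in place of code of your own. Each camera call takes 0.05 s, during which the arm holds its last target. There are 200 camera calls.

## Working session

There is one attempt and no reset: what is moved stays moved. The work goes in short steps, Python scripts to look and compute and a tool call to move; the robot and the scene stay as the last step left them, time stands still between calls to the robot, and variables do not carry over. Pictures are saved under pics/ and viewed, at most 10 in all, crops included, and the job is handed in when it is done.

Besides the shell and the picture viewer there is one more tool, called after "Request:" as name(argument=value, ...) on one line, values as JSON. send_rows: Moves the arm, as the interface text tells. Its arguments: {"type":"object","properties":{"commands":{"type":"array"},"jaw":{"type":"number"}},"required":["commands"]}

```bash
mkdir -p pics; ls
python3 - <<'E'
from bench import monitor, eyes, r
import cv2,numpy as np,pickle
print(monitor.sense())
d={}
for n in("scene","top"):
    c=eyes.camera(n); d[n]=c; cv2.imwrite(f"pics/{n}0.png",c["image"])
    print(n,c["fov_y"],c["cx"],c["cy"],np.array(c["R"]).round(3).tolist(),c["t"],[k for k in c])
pickle.dump(d,open("c.pkl","wb"))
E
```

```text
pics
{'time': 0.0, 'joint_positions': array([-7.51490328e+01,  1.72156433e+01,  8.71830733e+01, -9.78463061e-04,
        7.56716065e+01, -3.81514256e+00]), 'joint_vel': array([-0.08753244, -0.05746069,  0.01357899, -0.02047592,  0.08736576,
        0.00655937]), 'tau': array([ 2.60836598e-03, -5.43496835e+01, -3.61791444e+01,  2.44726078e-05,
        4.03060360e-03,  2.00238802e-06]), 'tcp_pos': array([ 175.96556168, -520.82919637,  238.70070164]), 'orientation': array([-1.79929770e+02, -3.73349992e-03,  1.86663502e+01]), 'wrist_force': array([-1.24479623,  0.6483295 , -0.62266919]), 'wrist_torque': array([ 0.02987574,  0.03432952, -0.09559033]), 'gripper_force': 0.0, 'opening': 1.0033223053496014}
scene 54.94257560549329 277.0448497444481 207.87271126718247 [[-0.682, 0.731, 0.004], [0.388, 0.367, -0.846], [-0.62, -0.575, -0.534]] [ 374.00338955 -148.40686658 1263.38251988] ['image', 'fov_y', 'cx', 'cy', 'R', 't']
top 46.46479172493932 276.1205386890722 204.87577171406818 [[0.021, -1.0, 0.022], [-0.985, -0.024, -0.171], [0.171, -0.018, -0.985]] [ -29.73744984  567.78079387 1109.52750594] ['image', 'fov_y', 'cx', 'cy', 'R', 't']
```

View pics/top0.png

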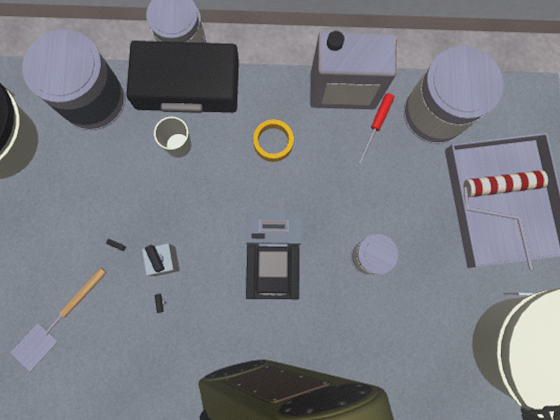

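View pics/scene0.png

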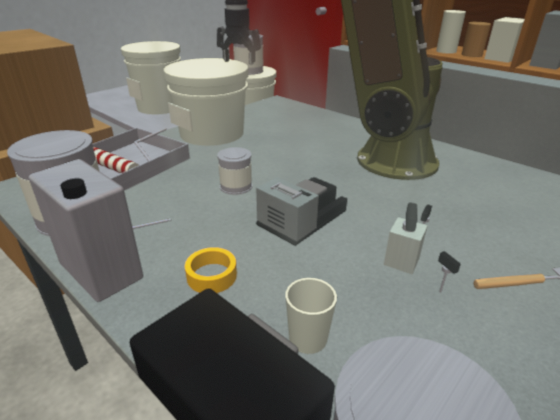

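Three T-handled keys are visible in the top view: one standing in the stand at (155,258), one lying at (117,244), and one lying at (159,302). The one in the stand fits the description because it is upright in the aluminium block and has the largest T-bar. The bay is at (273,260), with its slot near (273,226). I'll confirm with an enlarged crop.

Run:
```python
import cv2,pickle,numpy as np
d=pickle.load(open("c.pkl","rb"))
t=d["top"]["image"]
a=cv2.resize(t[225:325,95:195],None,fx=4,fy=4,interpolation=cv2.INTER_CUBIC)
b=cv2.resize(t[210:310,225:325],None,fx=4,fy=4,interpolation=cv2.INTER_CUBIC)
cv2.imwrite("pics/crop1.png",np.hstack([a,b]))
```

```text
(no output)
```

View pics/crop1.png

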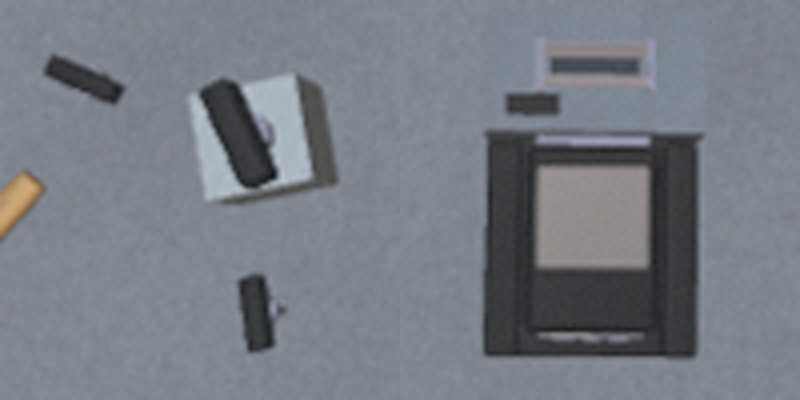

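The standing key has the longest bar, about 25 px against 19 px for the ones lying down, so it is the one I need. In the crop its bar runs from (220,85) to (260,183), the stand top's corners are at (190,95), (298,75), (318,184) and (208,202), and the slot is at (594,65).

```bash
cat > h.py <<'E'
import numpy as np,cv2,pickle
def ray(c,px):
    R=np.array(c["R"]);t=np.array(c["t"]);h=c["image"].shape[0]
    f=h/2/np.tan(np.radians(c["fov_y"]/2))
    v=np.array([(px[0]-c["cx"])/f,(px[1]-c["cy"])/f,1.])
    return -R.T@t, R.T@v
def unp(c,px,z):
    o,v=ray(c,px); return o+v*(z-o[2])/v[2]
def proj(c,X):
    R=np.array(c["R"]);h=c["image"].shape[0];f=h/2/np.tan(np.radians(c["fov_y"]/2))
    p=np.atleast_2d(X)@R.T+np.array(c["t"]); return np.c_[p[:,0]/p[:,2]*f+c["cx"],p[:,1]/p[:,2]*f+c["cy"]]
def wristcam(s,c):
    from scipy.spatial.transform import Rotation as Ro
    T=np.eye(4);T[:3,:3]=Ro.from_euler('xyz',s["orientation"],degrees=True).as_matrix();T[:3,3]=s["tcp_pos"]
    M=np.linalg.inv(T@np.array(c["mount"])); c["R"]=M[:3,:3];c["t"]=M[:3,3];return c
E
python3 - <<'E'
from h import *
c=pickle.load(open("c.pkl","rb"))["top"]
L=lambda p:((p[0]+.5)/4-.5+95,(p[1]+.5)/4-.5+225)
B=lambda p:((p[0]-400+.5)/4-.5+225,(p[1]+.5)/4-.5+210)
k=[unp(c,L(p),85)[:2] for p in[(190,95),(298,75),(318,184),(208,202)]]
print("stand",np.mean(k,0),np.array(k).round(1).tolist(),[np.linalg.norm(k[i]-k[i-1]).round(1) for i in range(4)])
k=[unp(c,L(p),129)[:2] for p in[(220,85),(260,183)]];print("bar",np.mean(k,0),k)
print("slot",unp(c,B((594,65)),103),[unp(c,B(p),106)[:2] for p in[(545,42),(650,42)]])
k=[unp(c,B(p),12)[:2] for p in[(485,355),(696,355)]];print("base front",k,np.linalg.norm(k[1]-k[0]))
E
```

```text
stand [431.94326137 245.60627356] [[455.6, 282.6], [468.2, 222.9], [407.6, 208.3], [396.4, 268.6]] [np.float64(60.8), np.float64(61.0), np.float64(62.3), np.float64(61.4)]
bar [431.94813534 243.44946031] [array([457.92344449, 255.79114001]), array([405.97282619, 231.10778062])]
slot [511.05464988 -10.21672828 103.        ] [array([522.97736909,  17.50425478]), array([524.37287877, -41.24803845])]
base front [array([348.72865003,  49.23862925]), array([351.2531013 , -75.60205028])] 124.86620087080323
```

Request:
send_rows(commands=[[0, 0, 40, 0, 0, 0], [0, 0, 40, 0, 0, 0], [40, 25, 0, 0, 0, 0], [40, 25, 0, 0, 0, 0], [40, 25, 0, 0, 0, 0], [40, 25, 0, 0, 0, 0], [40, 25, 0, 0, 0, 0], [40, 25, 0, 0, 0, 0]], jaw=0)

```text
time: 0.9
tcp_pos: [417.4, -369.7, 319.1]
orientation: [-180.0, 0.0, 18.7]
wrist_force: [0.7, -1.1, -0.2]
opening: 1.003
gripper_force: 0.0
```

Request:
send_rows(commands=[[12, 40, 0, 0, 0, 0], [12, 40, 0, 0, 0, 0], [12, 40, 0, 0, 0, 0], [12, 40, 0, 0, 0, 0], [12, 40, 0, 0, 0, 0], [12, 40, 0, 0, 0, 0], [12, 40, 0, 0, 0, 0], [12, 40, 0, 0, 0, 0]])

```text
time: 1.7
tcp_pos: [512.1, -49.3, 319.1]
orientation: [-180.0, 0.0, 18.7]
wrist_force: [0.3, -1.2, -0.3]
opening: 0.999
gripper_force: 0.0
```

Request:
send_rows(commands=[[-10, 38, 0, 0, 0, 0.0147], [-10, 38, 0, 0, 0, 0.0147], [-10, 38, 0, 0, 0, 0.0147], [-10, 38, 0, 0, 0, 0.0147], [-10, 38, 0, 0, 0, 0.0147], [-10, 38, 0, 0, 0, 0.0147], [-10, 38, 0, 0, 0, 0.0147], [-10, 30, 0, 0, 0, 0.0147]])

```text
time: 2.5
tcp_pos: [431.2, 246.7, 319.0]
orientation: [-180.0, 0.0, 25.5]
wrist_force: [1.7, -0.2, -0.2]
opening: 0.996
gripper_force: 0.0
```

Run:
```python
from bench import monitor, eyes
from h import *
s=monitor.sense(); c=eyes.camera("wrist"); cv2.imwrite("pics/w1.png",c["image"])
print(s["time"],s["tcp_pos"],s["orientation"],s["joint_positions"],s["wrist_force"],np.array(c["mount"]).round(3).tolist(),c["fov_y"])
c=wristcam(s,c); pickle.dump(c,open("w1.pkl","wb"))
print(proj(c,[[431.9,245,85],[431.9,245,129]]))
```

```text
2.5 [431.1897742  246.74282086 318.99815249] [-1.79993521e+02  2.78306460e-02  2.54803803e+01] [2.55517569e+01 7.38388017e+00 8.84383108e+01 6.54756814e-03
 8.42056316e+01 9.00707156e+01] [ 1.67539589 -0.19418879 -0.15284577] [[0.0, -0.946, -0.324, 84.209], [1.0, -0.0, 0.001, 0.042], [-0.001, -0.324, 0.946, -136.517], [0.0, 0.0, 0.0, 1.0]] 63.13304675850479
[[277.54367091 178.80938994]
 [277.75108163 188.80012112]]
```

View pics/w1.png

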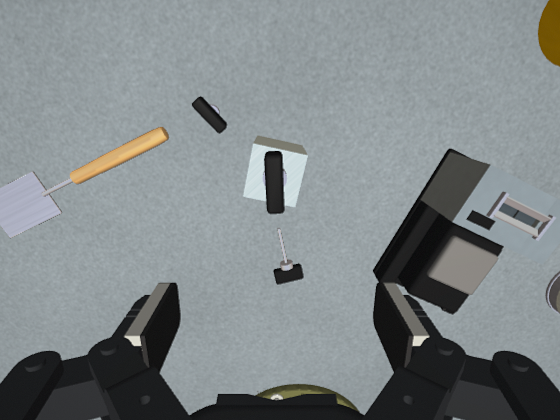

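The wrist view shows the key bar running from (273,152) to (275,213), the stand top centred near (275,177), and the bay slot centred near (522,216).

Run:
```python
from h import *
c=pickle.load(open("w1.pkl","rb"))
k=[unp(c,p,85)[:2] for p in[(253,147),(306,155),(297,207),(244,198)]];print(np.mean(k,0),[np.linalg.norm(k[i]-k[i-1]).round(1) for i in range(4)])
a,b=[unp(c,p,129)[:2] for p in[(273,151),(275,213)]];print(a,b,(a+b)/2,np.linalg.norm(a-b),np.degrees(np.arctan2(*(a-b)[::-1])))
print("slot",unp(c,(522,216),103))
g=c["image"][130:230,220:330]; s=cv2.resize(c["image"][120:240,190:330],None,fx=4,fy=4,interpolation=3); t=cv2.resize(c["image"][170:260,440:560],None,fx=4,fy=4,interpolation=3)
m=cv2.inRange(cv2.cvtColor(g,cv2.COLOR_BGR2GRAY),0,55); n,l,st,ce=cv2.connectedComponentsWithStats(m)
i=1+np.argmax(st[1:,4]); print(st[i],ce[i]+[220,130],cv2.minAreaRect(np.argwhere(l==i)[:,::-1].astype(np.float32)))
gs=cv2.inRange(cv2.cvtColor(g,cv2.COLOR_BGR2GRAY),190,255)|m; n,l,st,ce=cv2.connectedComponentsWithStats(gs); i=1+np.argmax(st[1:,4]); rc=cv2.minAreaRect(np.argwhere(l==i)[:,::-1].astype(np.float32)); print(st[i],ce[i]+[220,130],rc)
```

```text
[432.11600878 248.21589635] [np.float64(58.0), np.float64(57.7), np.float64(59.5), np.float64(60.8)]
[463.2724476  265.00130682] [408.06000048 236.66950419] [435.66622404 250.83540551] 62.05727481940195 27.16424535739213
slot [512.9726487  -12.00007464 103.        ]
[  44   21   20   62 1043] [273.8379674 181.4966443] ((53.924034118652344, 51.5566291809082), (61.54639434814453, 17.44953155517578), 86.98721313476562)
[  23   14   65   69 2946] [274.26951799 176.79124236] ((53.34203338623047, 50.29357147216797), (55.805416107177734, 63.80378723144531), 12.33908748626709)
```

Request:
send_rows(commands=[[1.5, 1, -30, 0, 0, 0.02], [0, 0, -35, 0, 0, 0], [0, 0, -35, 0, 0, 0], [0, 0, -35, 0, 0, 0], [0, 0, -30, 0, 0, 0], [0, 0, -25, 0, 0, 0], [0, 0, -15, 0, 0, 0], [0, 0, -5, 0, 0, 0]])

```text
time: 3.35
tcp_pos: [432.8, 245.5, 107.6]
orientation: [-180.0, 0.2, 26.5]
wrist_force: [0.5, -0.5, 0.5]
opening: 0.997
gripper_force: 0.0
```

Request:
send_rows(commands=[[0, 0, 0, 0, 0, 0], [0, 0, 0, 0, 0, 0], [0, 0, 0, 0, 0, 0], [0, 0, 0, 0, 0, 0], [0, 0, 0, 0, 0, 0], [0, 0, 0, 0, 0, 0], [0, 0, 0, 0, 0, 0], [0, 0, 0, 0, 0, 0]], jaw=1)

```text
time: 4.15
tcp_pos: [433.7, 246.2, 109.9]
orientation: [-180.0, -0.1, 26.6]
wrist_force: [-2.5, 1.3, 6.1]
opening: 0.202
gripper_force: 58.9
```

Run:
```python
from bench import monitor, eyes
from h import *
s=monitor.sense(); c=eyes.camera("wrist")
print(s["time"],s["tcp_pos"],s["orientation"],s["wrist_force"],s["wrist_torque"],s["opening"],s["gripper_force"])
c=wristcam(s,c); pickle.dump(c,open("w2.pkl","wb")); cv2.imwrite("pics/w2.png",c["image"])
```

```text
4.15 [433.68855068 246.1921103  109.90883883] [-1.79988558e+02 -5.37656362e-02  2.65542200e+01] [-2.50478775  1.27452729  6.09387384] [0.09583001 0.39354224 0.04716471] 0.2023930996981862 58.867753744125366
```

View pics/w2.png

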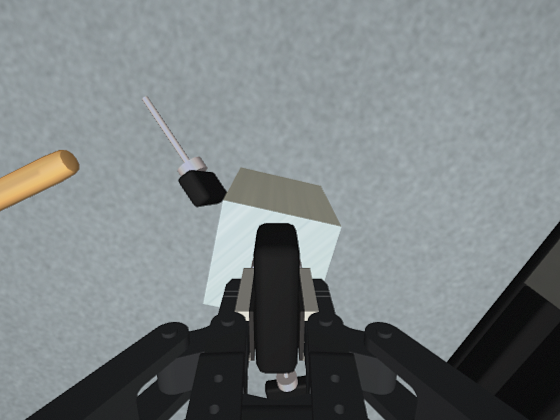

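The key is gripped: opening 17 mm, 59 N, bar aligned with the jaws. I'll lift it straight up and carry it toward the slot.

Request:
send_rows(commands=[[0, 0, 5, 0, 0, 0], [0, 0, 15, 0, 0, 0], [0, 0, 20, 0, 0, 0], [0, 0, 20, 0, 0, 0], [0, 0, 20, 0, 0, 0], [0, 0, 20, 0, 0, 0], [0, 0, 15, 0, 0, 0], [0, 0, 5, 0, 0, 0]])

```text
time: 5.0
tcp_pos: [433.8, 246.0, 230.9]
orientation: [180.0, -0.1, 26.5]
wrist_force: [-0.3, 0.9, -2.1]
opening: 0.198
gripper_force: 59.1
```

Request:
send_rows(commands=[[5, -15, 0, 0, 0, 0], [11, -36, 0, 0, 0, 0], [12, -40, 0, 0, 0, 0], [13, -43, 0, 0, 0, 0], [13, -43, 0, 0, 0, 0], [12, -40, 0, 0, 0, 0], [9, -30, 0, 0, 0, 0], [3, -10, 0, 0, 0, 0]])

```text
time: 5.8
tcp_pos: [511.7, -13.6, 228.6]
orientation: [-180.0, 0.1, 26.4]
wrist_force: [0.7, -0.5, -0.3]
opening: 0.206
gripper_force: 59.2
```

Request:
send_rows(commands=[[0, 0, -2, 0, 0, 0], [0, 0, 0, 0, 0, 0], [0, 0, 0, 0, 0, 0], [0, 0, 0, 0, 0, 0], [0, 0, 0, 0, 0, 0], [0, 0, 0, 0, 0, 0], [0, 0, 0, 0, 0, 0], [0, 0, 0, 0, 0, 0]])

```text
time: 6.6
tcp_pos: [511.5, -11.0, 227.3]
orientation: [180.0, -0.0, 26.6]
wrist_force: [0.2, -0.0, -2.3]
opening: 0.205
gripper_force: 59.2
```

Run:
```python
from bench import monitor, eyes
from h import *
s=monitor.sense(); d={n:eyes.camera(n) for n in("scene","top","wrist")}
print(s["time"],s["tcp_pos"],s["orientation"],s["wrist_force"],s["wrist_torque"],s["opening"],s["gripper_force"])
d["wrist"]=wristcam(s,d["wrist"]); pickle.dump(d,open("c3.pkl","wb"))
f=lambda n,x,y,w,h,k:cv2.resize(d[n]["image"][y:y+h,x:x+w],None,fx=k,fy=k,interpolation=3)
T=[512,-11,127]; print([proj(d[n],T) for n in d])
p=proj(d["scene"],T)[0].astype(int)
cv2.imwrite("pics/c3.png",np.hstack([f("scene",p[0]-50,p[1]-60,100,120,5)[:,:500], cv2.copyMakeBorder(f("wrist",180,150,150,250,2),100,0,0,0,0)]))
print(p)
```

```text
6.6 [511.52756242 -11.00399677 227.31275173] [ 1.79998401e+02 -3.97723244e-03  2.65534812e+01] [ 0.2298577  -0.01805562 -2.28893807] [-0.01204671  0.00373797 -0.0274762 ] 0.20451562759354666 59.17425513267517
[array([[284.94189573, 179.90869969]]), array([[273.66909863, 224.04727228]]), array([[276.07559783, 218.79109826]])]
[284 179]
```

View pics/c3.png

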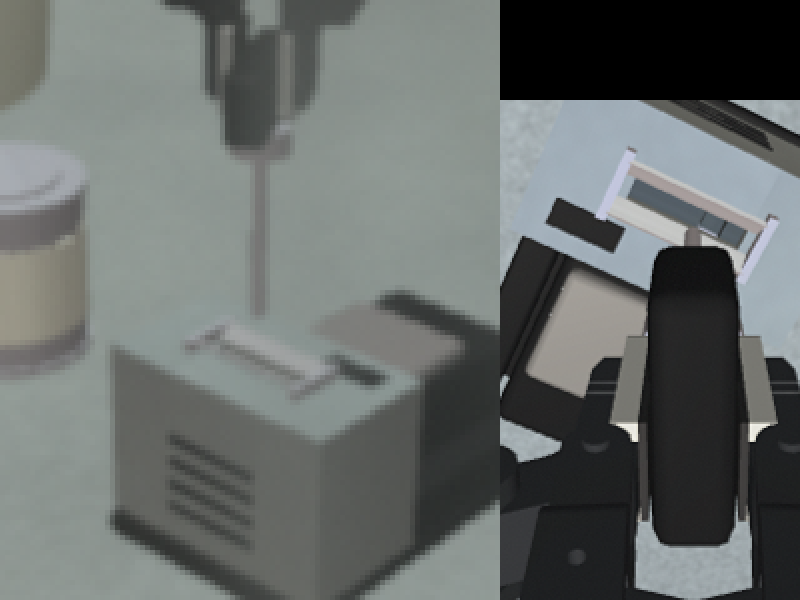

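Both views show the rod upright. In the scene crop the tip is at (259,315) and the slot centre near (260,361). In the wrist crop the tip is at (692,230) and the slot centre near (689,217). A segment break shows inside the slot around (700–725, 215–240), which may be the gap.

Run:
```python
from h import *
d=pickle.load(open("c3.pkl","rb"))
S=lambda p:((p[0]+.5)/5-.5+234,(p[1]+.5)/5-.5+119)
W=lambda p:((p[0]-500+.5)/2-.5+180,(p[1]-100+.5)/2-.5+150)
s,w=d["scene"],d["wrist"]
print("tip s,w",unp(s,S((259,315)),124.4),unp(w,W((692,230)),124.4))
print("slot s",unp(s,S((260,361)),106),"w",unp(w,W((689,217)),106))
a,b=unp(w,W((617,185)),106),unp(w,W((760,249)),106);print(a,b)
for p in[(628,190),(700,222),(724,233),(745,242)]: print(p,unp(w,W(p),70),unp(w,W(p),94))
wr=w["image"]; cv2.imwrite("pics/c4.png",cv2.resize(wr[165:245,225:325],None,fx=8,fy=7,interpolation=3))
```

```text
tip s,w [513.4796321   -8.26453522 124.4       ] [513.90797218  -9.77964315 124.4       ]
slot s [519.17503299  -2.16830865 106.        ] w [512.63468211  -9.08413157 106.        ]
[511.82031501  21.84069064 106.        ] [513.29589885 -40.65755403 106.        ]
(628, 190) [501.43512321  15.84401794  70.        ] [508.41320409  16.72172518  94.        ]
(700, 222) [502.36702983 -19.57301784  70.        ] [509.26899396 -15.80249982  94.        ]
(724, 233) [502.54197664 -31.70706011  70.        ] [509.42965139 -26.94545158  94.        ]
(745, 242) [502.96485104 -42.29316473  70.        ] [509.81798603 -36.66689893  94.        ]
```

View pics/c4.png

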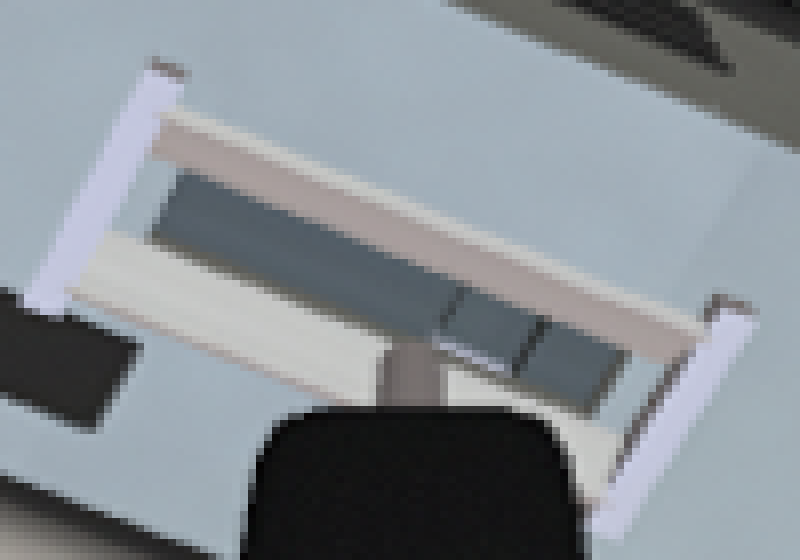

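The enlarged wrist view shows the gap in the shelf between its two dark lines, at crop x≈450 and x≈530 (row ≈ 330). The rod is at x≈410.

Run:
```python
from h import *
w=pickle.load(open("c3.pkl","rb"))["wrist"]
W=lambda p:((p[0]+.5)/8-.5+225,(p[1]+.5)/7-.5+165)
for p in[(165,235),(185,172),(450,315),(530,345),(490,330),(600,410),(628,352)]: print(p,unp(w,W(p),70).round(1),unp(w,W(p),94).round(1),unp(w,W(p),100).round(1))
for p in[(410,345)]: print("tip",unp(w,W(p),124.4))
for p in[(42,305),(168,70),(605,525),(730,305)]: print("bars",unp(w,W(p),106))
```

```text
(165, 235) [499.2  13.4  70. ] [506.3  14.5  94. ] [508.1  14.7 100. ]
(185, 172) [507.7  14.9  70. ] [514.1  15.8  94. ] [515.7  16.1 100. ]
(450, 315) [503.8 -19.9  70. ] [510.6 -16.1  94. ] [512.3 -15.2 100. ]
(530, 345) [504.2 -29.9  70. ] [511.  -25.3  94. ] [512.6 -24.1 100. ]
(490, 330) [504.  -24.9  70. ] [510.8 -20.7  94. ] [512.5 -19.6 100. ]
(600, 410) [499.8 -41.2  70. ] [506.9 -35.6  94. ] [508.7 -34.3 100. ]
(628, 352) [508.3 -40.3  70. ] [514.7 -34.8  94. ] [516.3 -33.5 100. ]
tip [514.55254695  -9.50954652 124.4       ]
bars [497.00338505  22.423462   106.        ]
bars [527.06161898  22.63377564 106.        ]
bars [498.04871184 -40.01335364 106.        ]
bars [527.41388921 -38.4864747  106.        ]
```

The gap is centred about 16 mm to the −y side of the slot's centre, so the target TCP is about (512.5, −26). I'll move over it and lower the tip into the slot.

Request:
send_rows(commands=[[0.5, -5, 0, 0, 0, 0], [0.5, -5, 0, 0, 0, 0], [0, -5, 0, 0, 0, 0], [0, 0, -4, 0, 0, 0], [0, 0, -5, 0, 0, 0], [0, 0, -4, 0, 0, 0], [0, 0, -2, 0, 0, 0], [0, 0, 0, 0, 0, 0]])

```text
time: 7.55
tcp_pos: [512.4, -25.9, 211.9]
orientation: [-180.0, 0.0, 26.6]
wrist_force: [-0.4, 0.5, -0.9]
opening: 0.199
gripper_force: 59.2
```

Request:
send_rows(commands=[[0, 0, -3, 0, 0, 0], [0, 0, -3, 0, 0, 0], [0, 0, -3, 0, 0, 0], [0, 0, -3, 0, 0, 0], [0, 0, -3, 0, 0, 0], [0, 0, -2, 0, 0, 0], [0, 0, -1, 0, 0, 0], [0, 0, 0, 0, 0, 0]])

```text
time: 8.35
tcp_pos: [512.5, -26.1, 194.2]
orientation: [-180.0, 0.0, 26.5]
wrist_force: [-0.2, -0.0, -1.9]
opening: 0.198
gripper_force: 59.2
```

Request:
send_rows(commands=[[0, 0, -3, 0, 0, 0], [0, 0, -3, 0, 0, 0], [0, 0, -3, 0, 0, 0], [0, 0, -3, 0, 0, 0], [0, 0, -3, 0, 0, 0], [0, 0, -2, 0, 0, 0], [0, 0, -1, 0, 0, 0], [0, 0, 0, 0, 0, 0]])

```text
time: 9.15
tcp_pos: [512.5, -26.1, 176.2]
orientation: [-180.0, 0.0, 26.5]
wrist_force: [0.5, -0.4, -1.0]
opening: 0.199
gripper_force: 59.2
```

Request:
send_rows(commands=[[0, 0, -1, 0, 0, 0], [0, 0, -1, 0, 0, 0], [0, 0, -1, 0, 0, 0], [0, 0, -1, 0, 0, 0], [0, 0, -1, 0, 0, 0], [0, 0, -1, 0, 0, 0], [0, 0, 0, 0, 0, 0], [0, 0, 0, 0, 0, 0]])

```text
time: 9.95
tcp_pos: [512.6, -26.1, 170.5]
orientation: [180.0, -0.0, 26.6]
wrist_force: [-0.3, 1.4, 2.3]
opening: 0.202
gripper_force: 59.8
```

Request:
send_rows(commands=[[0, 0, -0.5, 0, 0, 0], [0, 0, -0.5, 0, 0, 0], [0, 0, -0.5, 0, 0, 0], [0, 0, -0.5, 0, 0, 0], [0, 0, 0, 0, 0, 0], [0, 0, 0, 0, 0, 0], [0, 0, 0, 0, 0, 0], [0, 0, 0, 0, 0, 0]])

```text
time: 10.75
tcp_pos: [512.6, -26.1, 168.3]
orientation: [180.0, -0.0, 26.6]
wrist_force: [-0.5, -0.3, 5.3]
opening: 0.198
gripper_force: 59.9
```

Request:
send_rows(commands=[[0, 0, -0.5, 0, 0, 0], [0, 0, -0.5, 0, 0, 0], [0, 0, -0.5, 0, 0, 0], [0, 0, -0.5, 0, 0, 0], [0, 0, 0, 0, 0, 0], [0, 0, 0, 0, 0, 0], [0, 0, 0, 0, 0, 0], [0, 0, 0, 0, 0, 0]])

```text
time: 11.55
tcp_pos: [512.6, -26.1, 166.3]
orientation: [180.0, -0.0, 26.6]
wrist_force: [-0.6, 0.5, 4.1]
opening: 0.196
gripper_force: 60.0
```

The force stays flat at about 6 N over several millimetres, so the rod is on the tab. I'll keep pressing slowly.

Request:
send_rows(commands=[[0, 0, -0.5, 0, 0, 0], [0, 0, -0.5, 0, 0, 0], [0, 0, -0.5, 0, 0, 0], [0, 0, -0.5, 0, 0, 0], [0, 0, -0.5, 0, 0, 0], [0, 0, -0.5, 0, 0, 0], [0, 0, -0.5, 0, 0, 0], [0, 0, 0, 0, 0, 0]])

```text
time: 12.35
tcp_pos: [512.5, -26.1, 162.6]
orientation: [-180.0, 0.0, 26.5]
wrist_force: [0.7, -0.8, 3.1]
opening: 0.202
gripper_force: 59.8
```

Request:
send_rows(commands=[[0, 0, -0.5, 0, 0, 0], [0, 0, -0.5, 0, 0, 0], [0, 0, -0.3, 0, 0, 0], [0, 0, 0, 0, 0, 0], [0, 0, 0, 0, 0, 0], [0, 0, 0, 0, 0, 0], [0, 0, 0, 0, 0, 0], [0, 0, 0, 0, 0, 0]])

```text
time: 13.15
tcp_pos: [512.5, -26.1, 161.5]
orientation: [180.0, -0.0, 26.6]
wrist_force: [0.7, -0.5, 4.0]
opening: 0.2
gripper_force: 59.8
```

Run:
```python
from bench import monitor, eyes
from h import *
d=pickle.load(open("c3.pkl","rb"));s=monitor.sense();c=eyes.camera("top");print(s["tcp_pos"],s["wrist_force"])
pickle.dump(c,open("t5.pkl","wb"))
a=d["top"]["image"][225:325,225:325];b=c["image"][225:325,225:325]
cv2.imwrite("pics/c5.png",cv2.resize(np.hstack([a,b]),None,fx=4,fy=4,interpolation=3))
```

```text
[512.53432669 -26.06731181 161.49595924] [ 0.67399853 -0.46285824  3.97431882]
```

View pics/c5.png

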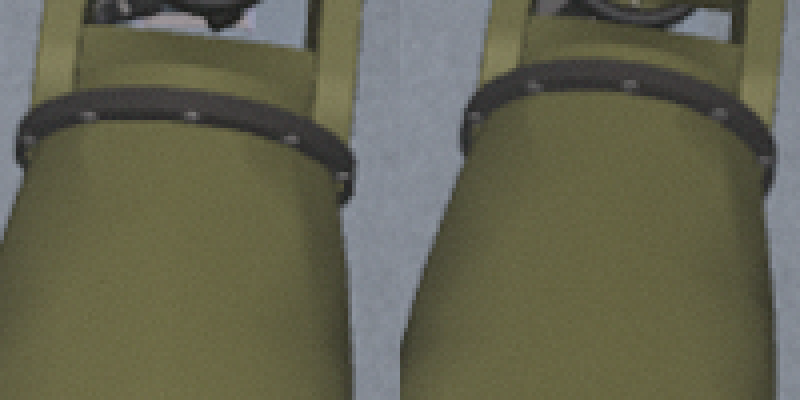

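The top view is blocked by the arm (all olive link, no pack visible). I'll check the pack numerically in the scene view instead, against a projected pack model.

Run:
```python
from bench import monitor, eyes
from h import *
d=pickle.load(open("c3.pkl","rb"))["scene"];c=eyes.camera("scene")
pickle.dump(c,open("s6.pkl","wb"))
pk=proj(d,[[353,-11,60],[323,-11,60],[353,27,40],[323,27,40]]);print(pk.round(1).tolist())
a,b=[cv2.GaussianBlur(i["image"],(3,3),0).astype(int) for i in(d,c)]
df=np.abs(a-b).sum(2)>60
y,x=np.nonzero(df[170:240,300:370]);print(len(x),(x.min()+300,x.max()+300,y.min()+170,y.max()+170) if len(x) else 0)
```

```text
[[326.8, 181.6], [333.9, 177.5], [338.4, 193.7], [345.4, 189.4]]
434 (np.int64(300), np.int64(343), np.int64(173), np.int64(199))
```

Run:
```python
from h import *
a=pickle.load(open("c3.pkl","rb"))["scene"]["image"];b=pickle.load(open("s6.pkl","rb"))["image"]
cv2.imwrite("pics/c6.png",cv2.resize(np.hstack([i[110:250,250:380] for i in(a,b)]),None,fx=3,fy=3,interpolation=3))
```

```text
(no output)
```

View pics/c6.png

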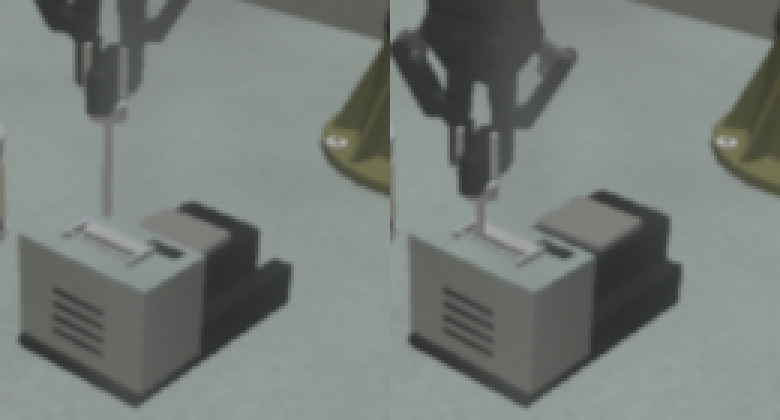

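The after-crop on the right shows the pack's front edge moved by about (+7, −4.5) px, which matches the model's 30 mm (7.1, −4.2), so the pack is fully out. I'll withdraw and return to the stand at the recorded pick pose.

Request:
send_rows(commands=[[0, 0, 3, 0, 0, 0], [0, 0, 7, 0, 0, 0], [0, 0, 10, 0, 0, 0], [0, 0, 12, 0, 0, 0], [0, 0, 12, 0, 0, 0], [0, 0, 12, 0, 0, 0], [0, 0, 9, 0, 0, 0], [0, 0, 4, 0, 0, 0]])

```text
time: 14.05
tcp_pos: [512.7, -26.1, 231.7]
orientation: [180.0, -0.1, 26.6]
wrist_force: [1.3, 0.3, -1.3]
opening: 0.199
gripper_force: 59.1
```

Request:
send_rows(commands=[[-4, 14, 0, 0, 0, 0], [-11, 36, 0, 0, 0, 0], [-13, 45, 0, 0, 0, 0], [-14, 48, 0, 0, 0, 0], [-13, 46, 0, 0, 0, 0], [-12, 43, 0, 0, 0, 0], [-9, 30, 0, 0, 0, 0], [-2.8, 10.3, 0, 0, 0, 0]])

```text
time: 14.85
tcp_pos: [432.0, 249.0, 230.0]
orientation: [-180.0, 0.1, 26.7]
wrist_force: [-0.2, -0.6, -1.0]
opening: 0.195
gripper_force: 59.0
```

Request:
send_rows(commands=[[0, 0, 0, 0, 0, 0], [0, 0, 0, 0, 0, 0], [0, 0, 0, 0, 0, 0], [0, 0, -8, 0, 0, 0], [0, 0, -10, 0, 0, 0], [0, 0, -8, 0, 0, 0], [0, 0, -6, 0, 0, 0], [0, 0, -3, 0, 0, 0]])

```text
time: 15.65
tcp_pos: [433.5, 246.1, 194.6]
orientation: [-180.0, 0.1, 26.5]
wrist_force: [-0.1, -0.6, -0.7]
opening: 0.199
gripper_force: 59.1
```

Request:
send_rows(commands=[[0, 0, -2, 0, 0, 0], [0, 0, -2, 0, 0, 0], [0, 0, -2, 0, 0, 0], [0, 0, -3, 0, 0, 0], [0, 0, -3, 0, 0, 0], [0, 0, -3, 0, 0, 0], [0, 0, -3, 0, 0, 0], [0, 0, 0, 0, 0, 0]])

```text
time: 16.45
tcp_pos: [433.6, 246.2, 177.0]
orientation: [-180.0, 0.0, 26.6]
wrist_force: [-1.0, 0.0, -1.6]
opening: 0.196
gripper_force: 59.1
```

Request:
send_rows(commands=[[0, 0, -5, 0, 0, 0], [0, 0, -8, 0, 0, 0], [0, 0, -10, 0, 0, 0], [0, 0, -10, 0, 0, 0], [0, 0, -10, 0, 0, 0], [0, 0, -8, 0, 0, 0], [0, 0, -5, 0, 0, 0], [0, 0, -2, 0, 0, 0]])

```text
time: 17.25
tcp_pos: [433.6, 246.2, 118.9]
orientation: [-180.0, 0.0, 26.5]
wrist_force: [-0.5, 0.3, -2.1]
opening: 0.202
gripper_force: 59.1
```

In the hole with no side force. I'll lower the last 9 mm and check that the collar seats.

Request:
send_rows(commands=[[0, 0, -2, 0, 0, 0], [0, 0, -2, 0, 0, 0], [0, 0, -2, 0, 0, 0], [0, 0, -1, 0, 0, 0], [0, 0, -1, 0, 0, 0], [0, 0, -0.7, 0, 0, 0], [0, 0, 0, 0, 0, 0], [0, 0, 0, 0, 0, 0]])

```text
time: 18.05
tcp_pos: [433.7, 246.3, 110.8]
orientation: [-180.0, -0.0, 26.6]
wrist_force: [-0.2, 1.0, -1.5]
opening: 0.197
gripper_force: 59.1
```

Request:
send_rows(commands=[[0, 0, -0.3, 0, 0, 0], [0, 0, -0.3, 0, 0, 0], [0, 0, -0.3, 0, 0, 0], [0, 0, 0, 0, 0, 0], [0, 0, 0, 0, 0, 0], [0, 0, 0, 0, 0, 0], [0, 0, 0, 0, 0, 0], [0, 0, 0, 0, 0, 0]])

```text
time: 18.85
tcp_pos: [433.8, 246.2, 110.0]
orientation: [180.0, -0.0, 26.6]
wrist_force: [-0.3, -0.0, 3.1]
opening: 0.199
gripper_force: 59.5
```

Seated, with the force rising by about 5 N. I'll release and rise.

Request:
send_rows(commands=[[0, 0, 0, 0, 0, 0], [0, 0, 0, 0, 0, 0], [0, 0, 0, 0, 0, 0], [0, 0, 0, 0, 0, 0], [0, 0, 0, 0, 0, 0], [0, 0, 0, 0, 0, 0], [0, 0, 0, 0, 0, 0], [0, 0, 0, 0, 0, 0]], jaw=0)

```text
time: 19.65
tcp_pos: [433.7, 246.3, 109.9]
orientation: [180.0, 0.0, 26.6]
wrist_force: [-0.3, 0.6, -0.5]
opening: 1.0
gripper_force: 0.0
```

Request:
send_rows(commands=[[0, 0, 10, 0, 0, 0], [0, 0, 20, 0, 0, 0], [0, 0, 30, 0, 0, 0], [0, 0, 40, 0, 0, 0], [0, 0, 40, 0, 0, 0], [0, 0, 40, 0, 0, 0], [0, 0, 20, 0, 0, 0], [0, 0, 9, 0, 0, 0]])

```text
time: 20.45
tcp_pos: [433.9, 246.3, 321.7]
orientation: [180.0, -0.2, 26.6]
wrist_force: [-1.0, 0.3, 0.0]
opening: 0.998
gripper_force: 0.0
```

Run:
```python
from bench import monitor, eyes
from h import *
s=monitor.sense();c=eyes.camera("wrist");e=eyes.camera("scene");print(s["time"],s["tcp_pos"],s["opening"],s["wrist_force"])
w=pickle.load(open("w1.pkl","rb"))["image"]
f=lambda i,x,y:cv2.resize(i[y:y+100,x:x+100],None,fx=2.6,fy=2.6,interpolation=3)
a=np.hstack([f(w,225,130),f(c["image"],225,130),f(e["image"],360,180)])
b=np.hstack([f(e["image"],250,140),f(pickle.load(open("c.pkl","rb"))["scene"]["image"],250,140),f(pickle.load(open("c.pkl","rb"))["scene"]["image"],360,180)])
cv2.imwrite("pics/c7.png",np.vstack([a,b]))
```

```text
20.45 [433.89077499 246.34566681 321.70080595] 0.9981095143502479 [-0.95149262  0.25007531  0.02576135]
```

View pics/c7.png

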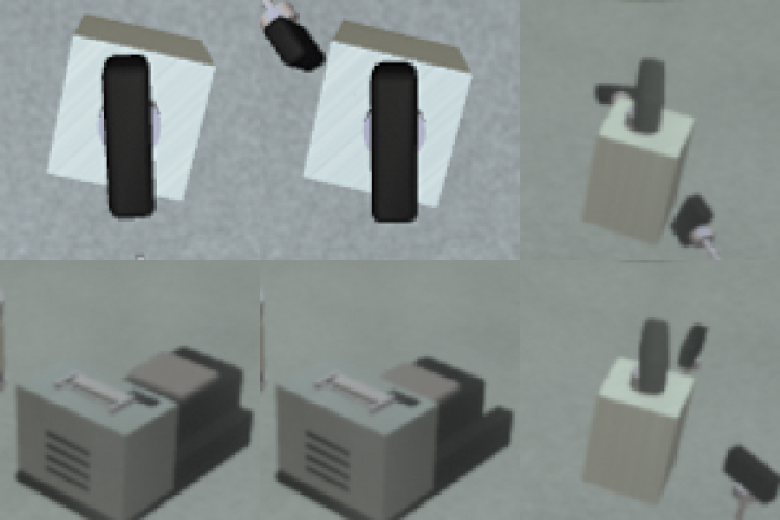

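The key stands upright with its collar on the block, looking as it did at the start, and the pack is out. The smaller keys near the stand moved slightly, but none of the three bystanders is involved. I'm handing in.

```bash
python3 -c "
from bench import r
print(r.close_job())"
```

```text
the job is handed in; nothing more can be done
None
```

The pack popped fully out, the key is back home in its stand and released, and the job was handed in at about 20.6 s of the allowed 72 s; the hand-in returned no verdict. Readings on the bay peaked at about 8 N, and the two smaller loose keys by the stand shifted.

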